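# Stack a circuit-board stencilling jig

### The job

Set up the stencilling jig: lower these onto the two pins of the dark steel jig base, one after another, with a pin through each of the two end holes: first the board carrier, then the open spacer frame around its circuit board, then the perforated stencil, and last the clamp cover with its handle up. Each must lie flat on the one below, let go, and the opened phone must be left where it lies.

Things in the scene. Friction and masses are not known exactly. Their poses are not given: they have to be found in the camera images.
- jig: Dark steel jig base, fixed: block 130 x 64 x 12 mm, two upright steel pins on its x axis 45 mm either side of the middle, 8 mm thick, 54 mm above the block, the top 10 mm tapering to 2 mm. Origin: centre of the underside; x along the 130 mm, z up. On a mat whose top is at z = 0.003 m. Seated undersides above this origin: carrier 12, spacer 24, stencil 36, cover 46 mm.
- carrier: Board carrier: bare aluminium plate 120 x 60 x 12 mm with one green circuit board, 50 x 28 mm and 8 mm high, carrying black chips, on the middle of its top. Two 12 mm through-holes for the pins, on the x axis 45 mm either side of the middle. Same after a half turn. Starts flat on the mat, right way up. Origin: centre of the underside; x along the 120 mm, y across the 60 mm, z up.
- spacer: Spacer frame: grey plastic plate 120 x 60 x 12 mm with a rectangular window 62 x 36 mm right through its middle (long rails 12 mm wide). Two 12 mm through-holes for the pins, on the x axis 45 mm either side of the middle. Same after a half turn. Starts flat on the mat, right way up. Origin: centre of the underside; x along the 120 mm, y across the 60 mm, z up.
- stencil: Stencil: flat steel plate 120 x 60 x 10 mm with a grid of small black dots in its middle, nothing raised on it. Two 12 mm through-holes for the pins, on the x axis 45 mm either side of the middle. Same after a half turn. Starts flat on the mat, right way up. Origin: centre of the underside; x along the 120 mm, y across the 60 mm, z up.
- cover: Clamp cover: aluminium plate 120 x 60 x 10 mm with a black bar handle on the middle of its top: 60 mm along x, 14 mm along y, 24 mm high. Two 12 mm through-holes for the pins, on the x axis 45 mm either side of the middle. Same after a half turn. Starts flat on the mat, right way up. Origin: centre of the underside; x along the 120 mm, y across the 60 mm, z up.
- phone: Opened phone, face down with its inside showing: black, 140 x 68 x 8 mm, no pin holes. Not part of the job: leave it. Origin: centre of the underside.

How it is judged:
By the outcome, as a careful person would: the job done as asked, in the order asked, and still so for the second after the job is handed in, with the robot touching nothing.
It also fails if it takes over 125 s, if anything falls off the work surface, if the arm or the gripper's body presses on something with over 40 N, if the wrist force passes 120 N, or if a joint passes its speed limit or range.

### The arm

A 6-joint arm with a two-finger parallel gripper is mounted at the origin on the work surface. World frame = base frame: x ahead of the robot, y to its left, z up, the work surface at z = 0. Lengths are in m, angles in rad, forces in N, time in s.
With the tool pointing down it reaches from about 0.375 to 0.9 m from the base axis. Payload 3.1 kg.
Tool frame: the origin (TCP) lies midway between the tips of the shut fingers; the grasp point (between the pads) lies 19 mm behind it; z points along the fingers, y is the line along which they close (so a half turn about z gives the same grasp; the last joint's range is limited). The gripper opens to 85 mm and grips with 20 to 120 N. Pads are 22 mm wide; open, the fingers measure 114 mm over their backs; the gripper's body (76 mm by 85 mm) begins 54 mm behind the grasp point. The pads swing forward as they close: fully open they stand 13 mm farther back than shut.
Start: joints at [-1.325, 0.527, 1.433, -0, 1.181, -0.178], TCP at [0.257, -0.57, 0.231] pointing down, gripper open.
Joint ranges: [-3.08, 3.08], [-0.75, 2.2], [0.22, 2.44], [-1.43, 4.57], [0, 2.65], [-2.85, 2.85]. Speed limits (rad/s): [2.79, 2.79, 3.14, 3.14, 3.14, 3.14].

### API

Orientations are given as a 3x3 rotation matrix whose columns are the frame's x, y, z axes.
In Python, from bench import sensors, cams, ticket gives the robot as it stands.
- The arm moves only by the shell command python3 -m inch 'ROWS' [FORCE]. ROWS is JSON, a list of rows, each a list of 3 entries, a list of its own where there are three numbers: the shift along the tool's x, y, z in mm, then the turn about the tool's z in degrees, then the closure, from -1 (fully open) to 1 (shut). A call has exactly 5 rows; each row shifts and turns the commanded pose from where the row before left it, along the tool's axes as they then stand; what a row does not reach is not made up. A row lasts 1/10 s, in which the tool goes at most 50 mm and 8.59 degrees, less where a joint would pass 70% of its speed; a pose out of reach is approached as far as the arm can. A call with a gripper value outside its range is refused whole. The fingers move at their own pace and stop on an object; FORCE is the grip in N (left out, the last holds). Time passes only in rows, so rows that do not move let the fingers close, or fill a call up. It gives the time, the measured TCP pose, the force, the opening and the grip force at its end, in the units of the state.
- sensors.get_obs(): the state, without advancing time (a new reading comes with each control period).
- cams.read_camera(name): name is "side" or "top"; returns a dict with "img" (480x640x3 uint8, blue, green, red), "range_z" (480x640 float32, m along the optical axis (not along the pixel's ray), 0 where there is no reading), "K" (3x3 intrinsics, pixels), "eye" and "rotation" of the camera in the world. Camera axes: x right, y down, z forward; pixel columns grow to the right and rows downward; lengths in m; the calibration is good to about 2 mm. A picture is of the moment at which its call begins.
- ticket.close_job(): hands the job in; it is judged then, once.
The state is a dict: "clock": time; "q": joint angles; "dq": joint speeds; "tau": joint torques, N m; "eef_pos": TCP position; "orientation": TCP orientation; "wrist_force": force on the tool from outside, world axes, zero at the start; "wrist_torque": the same for the moment, N m; "finger_gap": opening from 0.0 (shut) to 1.0 (fully open); "grasp_force": force on a finger pad.
Only numpy, scipy, OpenCV 4.12 (cv2) and the standard library are available. Lean on these libraries where they do the work, as an engineer would, in place of code of your own. Each camera call takes 0.05 s, during which the arm holds its last target. There are 200 camera calls.

## Working session

There is one attempt and no reset: what is moved stays moved. The work goes in short steps, Python scripts to look and compute and a shell command to move; the robot and the scene stay as the last step left them, time stands still between calls to the robot, and variables do not carry over. Pictures are saved under pics/ and viewed, at most 14 in all, crops included, and the job is handed in when it is done.

```bash
ls; mkdir -p pics; python3 - <<'E'
from bench import sensors,cams
import cv2,numpy as np
o=sensors.get_obs(); print(o)
for n in("top","side"):
    c=cams.read_camera(n); cv2.imwrite(f"pics/{n}0.png",c["img"]); np.savez(f"{n}0.npz",**c); print(n,c["K"],c["eye"],c["rotation"])
E
```

```text
pics
{'clock': 0.0, 'q': array([-1.32549163e+00,  5.28453485e-01,  1.43387776e+00,  7.28088163e-06,
        1.18137398e+00, -1.78490809e-01]), 'dq': array([-8.33588354e-04, -1.62383586e-03, -1.53924765e-03,  7.86829061e-05,
        6.32002400e-04, -2.02820285e-04]), 'tau': array([-1.77387374e-04, -4.42355633e+01, -1.78022772e+01, -2.71598055e-04,
        8.52123223e-03, -7.27040231e-06]), 'eef_pos': array([ 0.25687706, -0.56900944,  0.2303492 ]), 'orientation': array([[ 9.11535947e-01,  4.11220087e-01, -5.06507935e-04],
       [ 4.11220222e-01, -9.11533720e-01,  2.05096411e-03],
       [ 3.81698577e-04, -2.07781382e-03, -9.99997768e-01]]), 'wrist_force': array([-0.2156334 , -0.16462306,  0.75236658]), 'wrist_torque': array([-0.01386145,  0.00718617, -0.01203981]), 'grasp_force': 0.0, 'finger_gap': 1.0008607284926747}
top [[590.44533901   0.         329.83635868]
 [  0.         590.44533901 235.71342004]
 [  0.           0.           1.        ]] [ 0.44106748 -0.00584215  0.92990828] [[-0.02374406 -0.993097    0.11486765]
 [-0.99970446  0.02298697 -0.00791126]
 [ 0.00521619 -0.11502155 -0.9933493 ]]
side [[473.03353319   0.         324.90609476]
 [  0.         473.03353319 236.84590212]
 [  0.           0.           1.        ]] [ 0.48818649 -0.48601679  0.52688195] [[ 9.90408807e-01 -9.77067662e-02  9.76922859e-02]
 [-1.38167042e-01 -6.97745003e-01  7.02895283e-01]
 [-5.13320814e-04 -7.09651533e-01 -7.04552651e-01]]
```

View pics/top0.png

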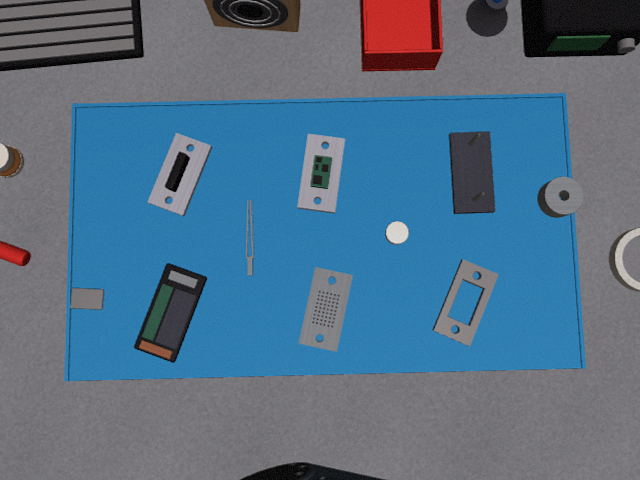

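View pics/side0.png

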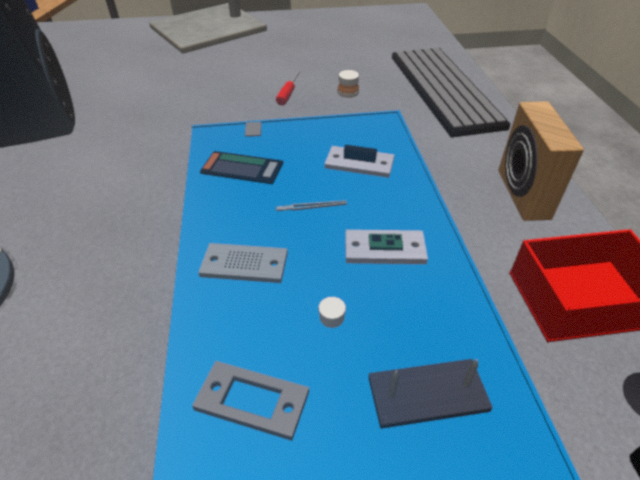

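The top view shows the cover at (180,174), carrier (321,173), jig (472,172) with pins, stencil (326,309), spacer (466,303) and phone (171,312). The side view agrees.

```bash
cat > h.py <<'E'
import numpy as np,cv2
def world(c):
    v,u=np.mgrid[0:480,0:640]; z=c["range_z"]; K=c["K"]
    p=np.stack([(u-K[0,2])/K[0,0]*z,(v-K[1,2])/K[1,1]*z,z],-1)
    return p@np.array(c["rotation"]).T+c["eye"]
def onplane(c,uv,z):
    "pixels -> world xy on height z"
    r=np.array([[(u-c["K"][0,2])/c["K"][0,0],(v-c["K"][1,2])/c["K"][1,1],1] for u,v in uv])@np.array(c["rotation"]).T
    return (c["eye"]+r*((z-c["eye"][2])/r[:,2])[:,None])[:,:2]
def proj(c,P):
    q=(np.atleast_2d(P)-c["eye"])@np.array(c["rotation"]); q=q/q[:,2:]
    return (q@np.array(c["K"]).T)[:,:2]
def rect(xy):
    r=cv2.minAreaRect(xy.astype(np.float32)*1000); b=cv2.boxPoints(r)
    e=max((b[1]-b[0],b[2]-b[1]),key=np.linalg.norm)
    a=np.degrees(np.arctan2(e[1],e[0])); a=(a+90)%180-90
    return np.round(r[0],1),np.round(sorted(r[1]),1),round(float(a),2)
E
python3 - <<'E'
from h import *
seeds={"top":dict(cover=(180,174),carrier=(321,173),jig=(472,172),stencil=(326,309),spacer=(466,303)),
"side":dict(cover=(360,160),carrier=(386,245),jig=(430,393),stencil=(243,262),spacer=(251,398))}
for n in seeds:
    c=dict(np.load(n+"0.npz")); W=world(c); hsv=cv2.cvtColor(c["img"],cv2.COLOR_BGR2HSV)
    blue=(hsv[...,1]>120)&(abs(hsv[...,0].astype(int)-103)<12)
    print(n,"mat z",np.median(W[...,2][blue]))
    lab=cv2.connectedComponents((~blue).astype(np.uint8),connectivity=4)[1]
    for k,(u,v) in seeds[n].items():
        w=lab[v-25:v+25,u-40:u+40]; l=np.bincount(w[w>0]).argmax()
        m=lab==l; zt=.015 if k in("carrier","jig","spacer") else .013
        vv,uu=np.nonzero(m); xy=onplane(c,np.c_[uu,vv],zt)
        s=m&(abs(W[...,2]-zt)<.004)&True
        print(k,m.sum(),"colour",*rect(xy),"depth",s.sum(),*(rect(W[s][:,:2]) if s.sum()>20 else ()), "z",np.median(W[...,2][m]).round(4))
        if k=="jig":
            s=m&(W[...,2]>.03); print(np.round(W[s],3))
E
python3 - <<'E'
import cv2,numpy as np
a=cv2.imread('pics/top0.png')
t=np.hstack([cv2.resize(a[y:y+100,x:x+60],None,fx=4,fy=4,interpolation=cv2.INTER_CUBIC) for x,y in((292,123),(442,123),(436,253))])
cv2.imwrite('pics/crop1.png',t)
E
```

```text
top mat z 0.0035043013491782293
cover 2920 colour [651.4 222.2] [ 62.8 120.7] -21.8 depth 2281 [652.3 223.3] [ 61.9 120.6] -21.76 z 0.0134
carrier 2857 colour [647.6  -1.4] [ 60.8 121.9] -9.03 depth 2148 [648.5  -1. ] [ 59.9 121.1] -9.06 z 0.0158
jig 3261 colour [ 643.4 -239.9] [ 64.2 130.2] 0.59 depth 3043 [ 644. -240.] [ 64.4 129.7] 0.74 z 0.0156
[[ 0.692 -0.239  0.063]
 [ 0.691 -0.239  0.067]
 [ 0.69  -0.24   0.069]
 [ 0.692 -0.237  0.059]
 [ 0.691 -0.237  0.062]
 [ 0.689 -0.237  0.067]
 [ 0.689 -0.239  0.069]
 [ 0.688 -0.239  0.072]
 [ 0.689 -0.236  0.063]
 [ 0.689 -0.237  0.063]
 [ 0.687 -0.237  0.07 ]
 [ 0.688 -0.239  0.067]
 [ 0.688 -0.241  0.065]
 [ 0.441 -0.006  0.93 ]
 [ 0.69  -0.236  0.056]
 [ 0.689 -0.237  0.059]
 [ 0.688 -0.237  0.062]
 [ 0.687 -0.238  0.064]
 [ 0.687 -0.24   0.064]
 [ 0.687 -0.241  0.066]
 [ 0.689 -0.235  0.052]
 [ 0.689 -0.236  0.054]
 [ 0.688 -0.237  0.056]
 [ 0.687 -0.238  0.06 ]
 [ 0.686 -0.238  0.064]
 [ 0.687 -0.24   0.061]
 [ 0.687 -0.242  0.06 ]
 [ 0.69  -0.236  0.042]
 [ 0.688 -0.235  0.051]
 [ 0.687 -0.236  0.055]
 [ 0.687 -0.237  0.055]
 [ 0.
[... 9680 characters left out ...]
 0.596 -0.243  0.033]
 [ 0.597 -0.244  0.035]
 [ 0.599 -0.243  0.033]
 [ 0.6   -0.244  0.034]
 [ 0.601 -0.243  0.031]
 [ 0.596 -0.243  0.03 ]
 [ 0.598 -0.244  0.032]
 [ 0.599 -0.244  0.032]
 [ 0.6   -0.244  0.033]
 [ 0.598 -0.244  0.03 ]
 [ 0.599 -0.244  0.03 ]
 [ 0.488 -0.486  0.527]
 [ 0.488 -0.486  0.527]
 [ 0.488 -0.486  0.527]
 [ 0.488 -0.486  0.527]
 [ 0.488 -0.486  0.527]
 [ 0.488 -0.486  0.527]
 [ 0.488 -0.486  0.527]
 [ 0.488 -0.486  0.527]
 [ 0.488 -0.486  0.527]]
stencil 2779 colour [434.   -7.5] [ 67.  121.2] -13.48 depth 2473 [433.9  -2.7] [ 63.7 120.3] -13.02 z 0.0118
spacer 4053 colour [ 439.1 -221.8] [ 63.2 121. ] -24.81 depth 3545 [ 439.  -219.5] [ 61.3 120.2] -24.77 z 0.014
```

View pics/crop1.png

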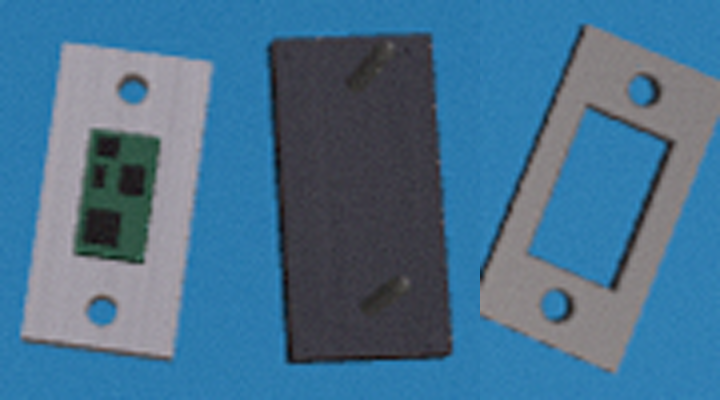

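Enlarged crop: the holes are clear on the carrier (132,88)/(102,310) and spacer (644,90)/(556,305). The jig's pins lean right because of perspective. The two cameras agree to about 1 mm. I'll go to the carrier first.

```bash
cat > to.py <<'E'
# usage: to.py x y z angle  (mm, deg): turn first, then shift in the turned tool frame
import sys,numpy as np
from bench import sensors
o=sensors.get_obs(); p=o["eef_pos"]*1000; R=o["orientation"]; a=np.degrees(np.arctan2(R[1,0],R[0,0]))
print("t",round(o["clock"],2),"p",p.round(1),"a",a.round(2),"gap",round(o["finger_gap"],3),"grip",round(float(o["grasp_force"]),1),"F",o["wrist_force"].round(1))
if len(sys.argv)>4:
    x,y,z,b=map(float,sys.argv[1:5]); t=np.radians(b); d=np.array([x,y,z])-p
    print("turn",(a-b).round(2),"shift",np.round([d[0]*np.cos(t)+d[1]*np.sin(t),d[0]*np.sin(t)-d[1]*np.cos(t),-d[2]],1))
E
python3 -m inch '[[[0,0,0],6.6,-1],[[0,0,0],6.6,-1],[[0,0,0],6.7,-1],[[0,0,0],6.7,-1],[[0,0,0],6.7,-1]]' 40
for i in 1 2 3 4; do :; done
python3 -m inch '[[[15,-31,0],0,-1],[[15,-31,0],0,-1],[[15,-31,0],0,-1],[[15,-31,0],0,-1],[[15,-31,0],0,-1]]'
python3 to.py 648 -1 100 -9
```

```text
clock: 0.6
eef_pos: [0.257, -0.5692, 0.2307]
orientation: [[0.987, -0.161, -0.0], [-0.161, -0.987, 0.001], [-0.001, -0.001, -1.0]]
wrist_force: [-0.2, -0.0, -0.8]
finger_gap: 1.001
grasp_force: 0.0
clock: 1.1
eef_pos: [0.3558, -0.4269, 0.2309]
orientation: [[0.988, -0.157, -0.0], [-0.157, -0.988, 0.001], [-0.0, -0.001, -1.0]]
wrist_force: [0.9, 0.4, 0.2]
finger_gap: 0.998
grasp_force: 0.0
t 1.1 p [ 355.8 -426.9  230.9] a -9.04 gap 0.998 grip 0.0 F [0.9 0.4 0.2]
turn -0.04 shift [ 221.9 -466.3  130.9]
```

```bash
python3 -m inch '[[[15,-31,0],0,-1],[[15,-31,0],0,-1],[[15,-31,0],0,-1],[[15,-31,0],0,-1],[[15,-31,0],0,-1]]' >/dev/null
python3 -m inch '[[[15,-31,5],0,-1],[[15,-31,5],0,-1],[[15,-31,5],0,-1],[[15,-31,5],0,-1],[[15,-31,5],0,-1]]' >/dev/null
python3 -m inch '[[[15,-31,20],0,-1],[[15,-31,20],0,-1],[[15,-31,20],0,-1],[[15,-31,20],0,-1],[[12,-32,20],0,-1]]' >/dev/null
python3 -m inch '[[[0,0,0],0,-1],[[0,0,0],0,-1],[[0,0,0],0,-1],[[0,0,0],0,-1],[[0,0,0],0,-1]]' >/dev/null
python3 to.py 648 -1 4 -9
python3 - <<'E'
from bench import cams
import cv2
cv2.imwrite('pics/side1.png',cams.read_camera('side')["img"])
c=cams.read_camera('side')["img"][120:320,260:500]
cv2.imwrite('pics/side1c.png',cv2.resize(c,None,fx=3,fy=3))
E
```

```text
t 3.1 p [647.8  -4.1 107.3] a -9.11 gap 0.999 grip 0.0 F [-0.5 -0.2  0.2]
turn -0.11 shift [ -0.3  -3.1 103.3]
```

View pics/side1c.png

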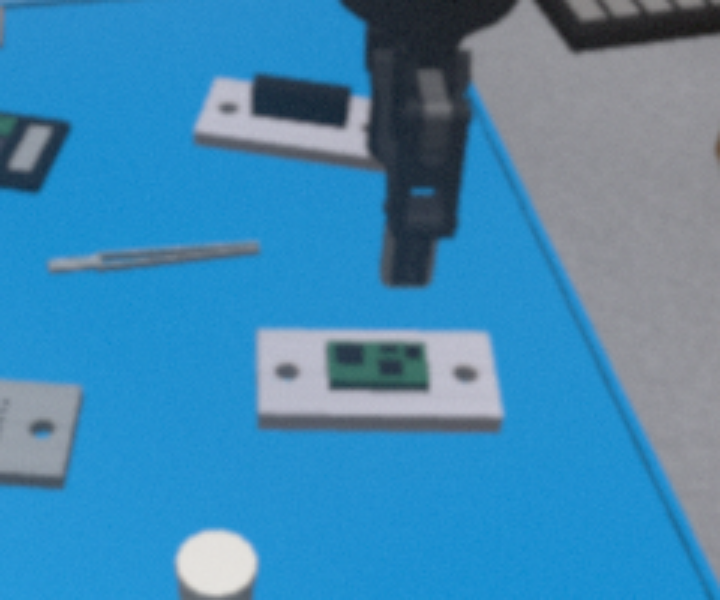

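The fingers straddle the carrier's middle, which sits at about (378,365) in this crop. Descending.

```bash
python3 -m inch '[[[0,-3,16],0,-1],[[0,0,16],0,-1],[[0,0,16],0,-1],[[0,0,16],0,-1],[[0,0,16],0,-1]]' >/dev/null
python3 -m inch '[[[0,0,8],0,-1],[[0,0,8],0,-1],[[0,0,8],0,-1],[[0,0,2],0,-1],[[0,0,0],0,-1]]' >/dev/null
python3 to.py 648 -1 1 -9
python3 -m inch '[[[0,0,0],0,0.1],[[0,0,0],0,0.1],[[0,0,0],0,0.1],[[0,0,0],0,0.1],[[0,0,0],0,0.1]]' 40
python3 -m inch '[[[0,0,0],0,0.1],[[0,0,0],0,0.1],[[0,0,0],0,0.1],[[0,0,0],0,0.1],[[0,0,0],0,0.1]]'
python3 to.py 648 -1 1 -9
python3 - <<'E'
from bench import cams
import cv2
c=cams.read_camera('side')["img"][200:280,330:440]
cv2.imwrite('pics/side2c.png',cv2.resize(c,None,fx=6,fy=6,interpolation=cv2.INTER_CUBIC))
E
```

```text
t 4.2 p [6.482e+02 1.000e-01 2.000e-01] a -9.02 gap 0.998 grip 0.0 F [-0.1 -0.2  0.1]
turn -0.02 shift [-0.1  1.1 -0.8]
clock: 4.7
eef_pos: [0.6489, -0.0, 0.0013]
orientation: [[0.988, -0.157, 0.002], [-0.157, -0.988, -0.0], [0.002, -0.0, -1.0]]
wrist_force: [-1.6, 0.9, 5.8]
finger_gap: 0.688
grasp_force: 44.7
clock: 5.2
eef_pos: [0.6488, -0.0, 0.0013]
orientation: [[0.988, -0.157, 0.002], [-0.157, -0.988, -0.0], [0.002, -0.0, -1.0]]
wrist_force: [-0.6, -0.8, 5.6]
finger_gap: 0.687
grasp_force: 44.7
t 5.2 p [648.8  -0.    1.3] a -9.02 gap 0.687 grip 44.7 F [-0.6 -0.8  5.6]
turn -0.02 shift [-0.6  1.1  0.3]
```

View pics/side2c.png

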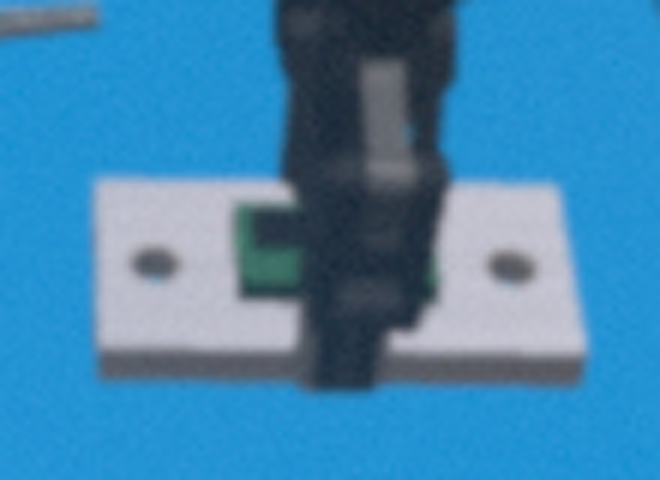

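Gripped at the plate's middle, but the tips reach the mat (5.6 N up) and would foul the wider jig block. Regripping 4 mm higher.

```bash
python3 -m inch '[[[0,0,0],0,-0.6],[[0,0,0],0,-0.6],[[0,0,-2],0,-0.6],[[0,0,-2],0,-0.6],[[0,0,0],0,-0.6]]' >/dev/null
python3 -m inch '[[[0,0,0],0,0.2],[[0,0,0],0,0.2],[[0,0,0],0,0.2],[[0,0,0],0,0.2],[[0,0,0],0,0.2]]' 60
python3 to.py
python3 -m inch '[[[0,0,-10],0,0.2],[[0,0,-20],0,0.2],[[0,0,-30],0,0.2],[[0,0,-30],0,0.2],[[0,0,-20],0,0.2]]'  >/dev/null
python3 to.py 643.5 -240.4 120 0.75
```

```text
clock: 6.25
eef_pos: [0.6485, 0.0, 0.005]
orientation: [[0.988, -0.157, 0.001], [-0.157, -0.988, -0.0], [0.001, -0.0, -1.0]]
wrist_force: [-0.5, 0.8, 5.1]
finger_gap: 0.676
grasp_force: 64.6
t 6.25 p [648.5   0.    5. ] a -9.02 gap 0.676 grip 64.6 F [-0.5  0.8  5.1]
t 6.75 p [648.6  -0.  116.2] a -9.02 gap 0.675 grip 64.7 F [ 0.9  0.2 -2.2]
turn -9.77 shift [ -8.3 240.3  -3.8]
```

```bash
python3 -m inch '[[[-1,24,0],-1,0.2],[[-1,24,0],-1,0.2],[[-1,24,0],-1,0.2],[[-1,24,0],-1,0.2],[[-1,24,0],-1,0.2]]' >/dev/null
python3 -m inch '[[[-1,24,0],-1,0.2],[[-1,24,0],-1,0.2],[[-1,24,0],-1,0.2],[[-1,24,0],-1,0.2],[[0,0,0],-0.77,0.2]]' >/dev/null
python3 to.py 643.5 -240.4 120 0.75
cat > held.py <<'E'
# held plate: points in a height band around the gripper, per camera -> tool-frame offset
import sys
from h import *
from bench import sensors,cams
t=float(sys.argv[1])  # plate thickness mm
o=sensors.get_obs(); p=o["eef_pos"]*1000
for n in("top","side"):
    c=cams.read_camera(n); W=world(c)*1000; np.savez(n+"h.npz",**c)
    near=(abs(W[...,0]-p[0])<80)&(abs(W[...,1]-p[1])<60)&(c["range_z"]>0)
    g=c["img"].max(-1)>85   # light plate, not black gripper
    m=near&(W[...,2]>p[2]-12)&(W[...,2]<p[2]+25)&g
    z=np.median(W[...,2][m]); s=m&(abs(W[...,2]-z)<4)
    print(n,s.sum(),"ztop",z.round(1),*rect(W[s][:,:2]/1000))
E
python3 held.py 12
```

```text
t 7.75 p [ 620.1 -217.7  114.2] a 0.6 gap 0.673 grip 64.6 F [-0.   0.8 -1.9]
turn -0.15 shift [23.1 23.  -5.8]
top 296 ztop 124.2 [ 649.1 -188. ] [23.3 76.5] -23.84
side 2873 ztop 123.0 [ 619.5 -218.7] [ 76.6 120.7] 0.33
```

```bash
python3 -m inch '[[[8,8,0],-0.2,0.2],[[8,7.5,0],0,0.2],[[8,7,0],0,0.2],[[0,0,15],0,0.2],[[0,0,12],0,0.2]]' >/dev/null
python3 to.py 644.2 -240.0 74 0.8
python3 held.py 12
python3 - <<'E'
import numpy as np,cv2
a=dict(np.load('sideh.npz'))["img"][280:470,330:530]; b=dict(np.load('toph.npz'))["img"][90:240,420:540]
cv2.imwrite('pics/s3.png',np.hstack([cv2.resize(a,(421,400)),cv2.resize(b,(320,400))]))
E
```

```text
t 8.35 p [ 644.6 -236.    85.9] a 0.96 gap 0.676 grip 64.6 F [-0.4  0.3 -1.8]
turn 0.16 shift [-0.5  4.  11.9]
top 285 ztop 96.2 [ 689.8 -219.2] [28.  29.4] -0.24
side 2604 ztop 92.3 [ 642.2 -235.4] [ 71.4 121.1] 0.74
```

View pics/s3.png

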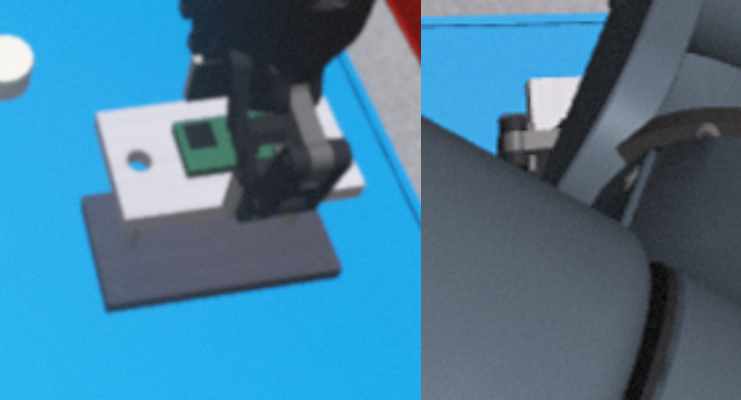

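The side view shows the carrier level above the jig, a bit back (+y) from the pins. The arm hides it from the top camera. Shifting and re-measuring once settled.

```bash
python3 -m inch '[[[-0.5,2,0],0.1,0.2],[[0,2,0],0,0.2],[[0,0,4],0,0.2],[[0,0,4],0,0.2],[[0,0,0],0,0.2]]' >/dev/null
python3 to.py 644.2 -240.0 74 0.8
python3 held.py 12
python3 - <<'E'
from h import *
c=dict(np.load('sideh.npz'))
for x in(-45,45):
  print("hole", proj(c,[[.6442+x/1e3,-.240,.077-.002+.012-.0015]]).round(1), "pintip",proj(c,[[.6436+x/1e3,-.2404,.069-.0015]]).round(1))
cv2.imwrite('pics/s4.png',cv2.resize(c["img"][300:420,350:500],None,fx=5,fy=5,interpolation=cv2.INTER_CUBIC))
E
```

```text
t 8.95 p [ 643.8 -240.    78.8] a 0.85 gap 0.674 grip 64.7 F [-0.5  1.3 -1.8]
turn 0.05 shift [0.4 0.  4.8]
top 297 ztop 88.8 [ 689.1 -224.2] [29.3 29.6] -0.34
side 2631 ztop 88.1 [ 643.6 -240.8] [ 71.6 120.9] 0.59
hole [[397.7 361.8]] pintip [[395.5 371. ]]
hole [[480.2 351.4]] pintip [[476.  360.7]]
```

View pics/s4.png

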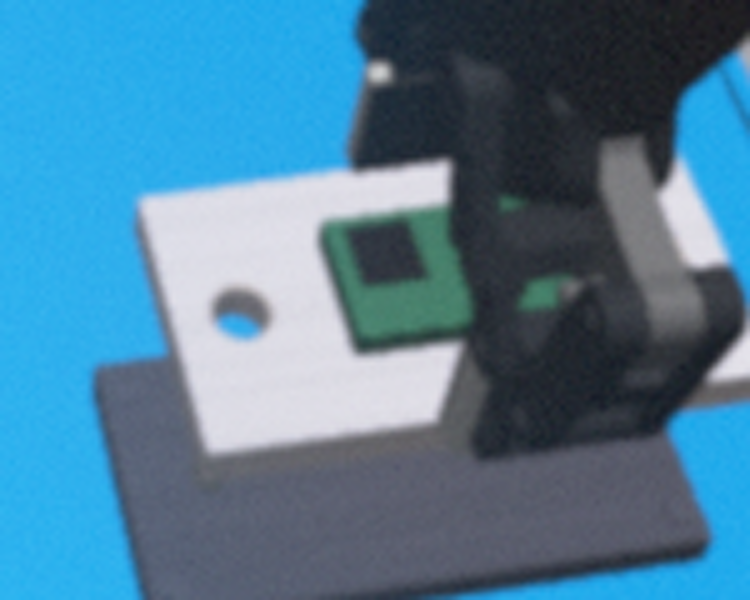

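The near hole is at about (242,313) in the crop, i.e. (398.4,362.6), within 1 px of prediction. It's aligned, so I'm lowering.

```bash
python3 -m inch '[[[0,0,5],0,0.2],[[0,0,4],0,0.2],[[0,0,3],0,0.2],[[0,0,3],0,0.2],[[0,0,0],0,0.2]]' | grep -E "pos|wrist"
python3 -m inch '[[[0,0,5],0,0.2],[[0,0,5],0,0.2],[[0,0,5],0,0.2],[[0,0,5],0,0.2],[[0,0,5],0,0.2]]' | grep -E "pos|wrist"
```

```text
eef_pos: [0.6439, -0.2401, 0.0636]
wrist_force: [-0.7, -0.1, -3.0]
eef_pos: [0.6442, -0.2402, 0.0387]
wrist_force: [-0.8, 0.4, -1.5]
```

```bash
python3 -m inch '[[[0,0,5],0,0.2],[[0,0,5],0,0.2],[[0,0,5],0,0.2],[[0,0,3],0,0.2],[[0,0,0],0,0.2]]' | grep -E "pos|wrist"
python3 -m inch '[[[0,0,1],0,0.2],[[0,0,1],0,0.2],[[0,0,1],0,0.2],[[0,0,0],0,0.2],[[0,0,0],0,0.2]]' | grep -E "pos|wrist"
```

```text
eef_pos: [0.6438, -0.24, 0.0206]
wrist_force: [0.4, 0.2, -2.4]
eef_pos: [0.6443, -0.2402, 0.0184]
wrist_force: [0.4, -0.0, -1.4]
```

```bash
python3 -m inch '[[[0,0,0.7],0,0.2],[[0,0,0.7],0,0.2],[[0,0,0],0,0.2],[[0,0,0],0,0.2],[[0,0,0],0,0.2]]' | grep -E "pos|wrist"
python3 -m inch '[[[0,0,0],0,-0.6],[[0,0,0],0,-0.6],[[0,0,0],0,-0.6],[[0,0,0],0,-0.6],[[0,0,0],0,-0.6]]' | grep -E "pos|wrist|gap"
python3 -m inch '[[[0,0,-20],0,-1],[[0,0,-30],0,-1],[[0,0,-30],0,-1],[[0,0,-30],0,-1],[[0,0,0],0,-1]]' | grep -E "pos|wrist"
python3 to.py 439.5 -219.3 110 -24.8
```

```text
eef_pos: [0.6443, -0.2403, 0.0171]
wrist_force: [-0.3, 0.1, -0.8]
eef_pos: [0.6443, -0.2403, 0.017]
wrist_force: [0.1, -0.3, -0.7]
finger_gap: 0.799
eef_pos: [0.6473, -0.2419, 0.1323]
wrist_force: [1.1, 0.4, 0.1]
t 12.55 p [ 647.3 -241.9  132.3] a 0.86 gap 1.0 grip 0.0 F [1.1 0.4 0.1]
turn 25.66 shift [-198.1   66.7   22.3]
```

```bash
python3 -m inch '[[[0,0,0],5.1,-1],[[0,0,0],5.1,-1],[[0,0,0],5.1,-1],[[0,0,0],5.2,-1],[[0,0,0],5.2,-1]]' >/dev/null
python3 -m inch '[[[-25,8,0],0,-1],[[-25,8,0],0,-1],[[-25,8,0],0,-1],[[-25,8,0],0,-1],[[-25,8,5],0,-1]]' >/dev/null
python3 -m inch '[[[-25,8,5],0,-1],[[-25,8,10],0,-1],[[-23,10,10],0,-1],[[0,0,0],0,-1],[[0,0,0],0,-1]]' >/dev/null
python3 to.py 439.5 -219.3 40 -24.8
python3 - <<'E'
from h import *
from bench import cams
c=cams.read_camera('top'); d=cams.read_camera('side')
W=world(d)*1000
s=(abs(W[...,0]-643.6)<70)&(abs(W[...,1]+240)<45)&(W[...,2]>20)&(W[...,2]<29)&(d["img"].max(-1)>110)
print(s.sum(),np.median(W[...,2][s]),rect(W[s][:,:2]/1000))
cv2.imwrite('pics/s5.png',np.hstack([cv2.resize(d["img"][310:450,330:530],(571,400)),cv2.resize(c["img"][115:235,430:520],(300,400))])[:,:800])
E
```

```text
t 14.05 p [ 436.9 -217.1   96.6] a -24.9 gap 1.002 grip 0.0 F [-0.5 -0.7 -0. ]
turn -0.1 shift [ 3.3  0.9 56.6]
3942 26.092709606449326 (array([ 643.6, -240.8]), array([ 61.6, 121. ]), 0.88)
```

View pics/s5.png

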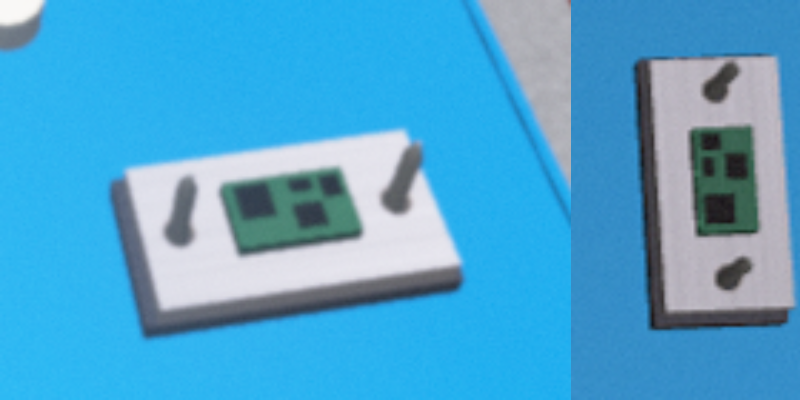

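The carrier is seated flat with both pins through; its top is at 26–27 mm, as expected. Now picking up the spacer.

```bash
python3 -m inch '[[[3,1,14],0,-1],[[0,0,14],0,-1],[[0,0,14],0,-1],[[0,0,14],0,-1],[[0,0,10],0,-1]]' >/dev/null
python3 -m inch '[[[0,0,8],0,-1],[[0,0,8],0,-1],[[0,0,6],0,-1],[[0,0,3],0,-1],[[0,0,0],0,-1]]' >/dev/null
python3 to.py 439.5 -219.3 5 -24.8
python3 -m inch '[[[0,0,0],0,0.2],[[0,0,0],0,0.2],[[0,0,0],0,0.2],[[0,0,0],0,0.2],[[0,0,0],0,0.2]]' 60 | grep -E "pos|wrist|gap|grasp"
```

```text
t 15.15 p [ 439.1 -219.1    5.7] a -24.85 gap 1.002 grip 0.0 F [-0.3  0.4 -0.1]
turn -0.05 shift [0.5 0.1 0.7]
eef_pos: [0.4393, -0.2193, 0.007]
wrist_force: [-1.1, 0.7, 6.1]
finger_gap: 0.674
grasp_force: 62.4
```

```bash
python3 -m inch '[[[0,0,-10],0,0.2],[[0,0,-20],0,0.2],[[0,0,-30],0,0.2],[[0,0,-30],0,0.2],[[0,0,-25],0,0.2]]'  >/dev/null
python3 -m inch '[[[0,0,0],-5.1,0.2],[[0,0,0],-5.1,0.2],[[0,0,0],-5.1,0.2],[[0,0,0],-5.2,0.2],[[0,0,0],-5.2,0.2]]' >/dev/null
python3 to.py 644.2 -240 100 0.8
python3 held.py 12
```

```text
t 16.65 p [ 439.  -219.   121.6] a 1.06 gap 0.672 grip 64.0 F [ 0.5  0.7 -0.2]
turn 0.26 shift [204.9  23.9  21.6]
top 1249 ztop 130.1 [ 439.4 -219.7] [ 59.9 119.5] 0.79
side 3805 ztop 128.5 [ 438.3 -224.1] [ 71.  120.4] 1.77
```

```bash
python3 -m inch '[[[22,2,0],0.2,0.2],[[23,3,0],0,0.2],[[23,3,0],0,0.2],[[23,3,0],0,0.2],[[23,3,0],0,0.2]]' >/dev/null
python3 -m inch '[[[23,3,0],0,0.2],[[23,3,0],0,0.2],[[23,2,5],0,0.2],[[22,1.5,10],0,0.2],[[0,0,7],0,0.2]]' >/dev/null
python3 -m inch '[[[0,0,0],0,0.2],[[0,0,0],0,0.2],[[0,0,0],0,0.2],[[0,0,0],0,0.2],[[0,0,0],0,0.2]]' >/dev/null
python3 to.py 644.2 -240 80 0.8
python3 held.py 12
```

```text
t 18.25 p [ 644.2 -240.4   99.5] a 0.62 gap 0.67 grip 64.0 F [-0.3 -0.3 -1.8]
turn -0.18 shift [-0.  -0.4 19.5]
top 301 ztop 107.6 [ 674.7 -211.9] [27.3 81.2] -26.17
side 2429 ztop 106.2 [ 643.7 -241.7] [ 69.5 121. ] 0.75
```

```bash
python3 -m inch '[[[0,-0.3,9],0,0.2],[[0,0,9],0,0.2],[[0,0,6],0,0.2],[[0,0,5],0,0.2],[[0,0,5],0,0.2]]' | grep -E "pos|wrist"
python3 -m inch '[[[0,0,5],0,0.2],[[0,0,5],0,0.2],[[0,0,4],0,0.2],[[0,0,4],0,0.2],[[0,0,0],0,0.2]]' | grep -E "pos|wrist"
python3 -m inch '[[[0,0,5],0,0.2],[[0,0,4],0,0.2],[[0,0,3],0,0.2],[[0,0,2],0,0.2],[[0,0,0],0,0.2]]' | grep -E "pos|wrist"
```

```text
eef_pos: [0.6443, -0.2398, 0.064]
wrist_force: [-0.1, 0.6, -1.3]
eef_pos: [0.644, -0.2397, 0.0462]
wrist_force: [0.1, 0.1, -0.6]
eef_pos: [0.6442, -0.2398, 0.0324]
wrist_force: [-0.4, -0.7, -0.9]
```

```bash
python3 -m inch '[[[0,0,0.7],0,0.2],[[0,0,0.6],0,0.2],[[0,0,0],0,0.2],[[0,0,0],0,0.2],[[0,0,0],0,0.2]]' | grep -E "pos|wrist"
python3 -m inch '[[[0,0,0],0,-0.6],[[0,0,0],0,-0.6],[[0,0,0],0,-0.6],[[0,0,0],0,-0.6],[[0,0,0],0,-0.6]]' | grep -E "pos|wrist|gap"
python3 -m inch '[[[0,0,-20],0,-1],[[0,0,-30],0,-1],[[0,0,-30],0,-1],[[0,0,-20],0,-1],[[0,0,0],0,-1]]' | grep -E "pos|wrist"
python3 to.py 434.3 -3 100 -13.3
```

```text
eef_pos: [0.6445, -0.2399, 0.0317]
wrist_force: [-0.1, -0.1, -0.5]
eef_pos: [0.6444, -0.2399, 0.0317]
wrist_force: [-0.1, -0.3, 0.5]
finger_gap: 0.801
eef_pos: [0.6467, -0.2411, 0.1355]
wrist_force: [0.7, -0.2, 0.3]
t 21.35 p [ 646.7 -241.1  135.5] a 0.66 gap 0.998 grip 0.0 F [ 0.7 -0.2  0.3]
turn 13.96 shift [-261.4 -182.8   35.5]
```

```bash
python3 -m inch '[[[0,0,0],2.8,-1],[[0,0,0],2.8,-1],[[0,0,0],2.8,-1],[[0,0,0],2.8,-1],[[0,0,0],2.8,-1]]' >/dev/null
python3 -m inch '[[[-26,-18,0],0,-1],[[-26,-18,0],0,-1],[[-26,-18,0],0,-1],[[-26,-18,0],0,-1],[[-26,-18,0],0,-1]]' >/dev/null
python3 -m inch '[[[-26,-18,5],0,-1],[[-26,-18,10],0,-1],[[-26,-18,10],0,-1],[[-26,-18,10],0,-1],[[-26,-20,0],0,-1]]' >/dev/null
python3 -m inch '[[[0,0,0],0,-1],[[0,0,0],0,-1],[[0,0,0],0,-1],[[0,0,0],0,-1],[[0,0,0],0,-1]]' >/dev/null
python3 to.py 434.3 -3 3.5 -13.3
python3 - <<'E'
from h import *
from bench import cams
c=cams.read_camera('top'); d=cams.read_camera('side')
W=world(d)*1000
s=(abs(W[...,0]-643.6)<70)&(abs(W[...,1]+240)<45)&(W[...,2]>33)&(W[...,2]<42)&(d["img"].max(-1)>85)
print(s.sum(),np.median(W[...,2][s]),rect(W[s][:,:2]/1000))
W=world(c)*1000
s=(abs(W[...,0]-434)<80)&(abs(W[...,1]+3)<55)&(abs(W[...,2]-13.5)<3)&(c["img"].max(-1)>85)
print(rect(W[s][:,:2]/1000))
cv2.imwrite('pics/s6.png',np.hstack([cv2.resize(d["img"][310:450,330:530],(571,400)),cv2.resize(c["img"][115:235,430:520],(300,400))])[:,:800])
E
```

```text
t 23.35 p [434.4  -3.5  96.6] a -13.41 gap 0.997 grip 0.0 F [ 0.5  0.1 -0.9]
turn -0.11 shift [-0.2 -0.5 93.1]
4183 37.872050413431616 (array([ 643.6, -240.4]), array([ 61.5, 120.7]), 0.62)
(array([491.5, -18.2]), array([ 2.2, 57.2]), 76.32)
```

View pics/s6.png

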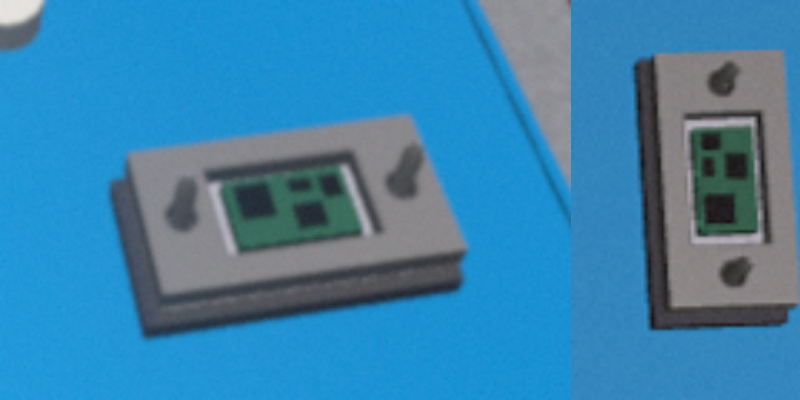

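The spacer is seated flat around the board with its top at about 39 mm. Now the stencil.

```bash
python3 -m inch '[[[0,0,15],-0.1,-1],[[0,0,15],0,-1],[[0,0,15],0,-1],[[0,0,15],0,-1],[[0,0,9],0,-1]]' >/dev/null
python3 -m inch '[[[0,0,8],0,-1],[[0,0,8],0,-1],[[0,0,6],0,-1],[[0,0,2],0,-1],[[0,0,0],0,-1]]' >/dev/null
python3 to.py 434.3 -3 3.5 -13.3
python3 -m inch '[[[0,0,0],0,0.2],[[0,0,0],0,0.2],[[0,0,0],0,0.2],[[0,0,0],0,0.2],[[0,0,0],0,0.2]]' 60 | grep -E "pos|wrist|gap|grasp"
python3 -m inch '[[[0,0,-10],0,0.2],[[0,0,-20],0,0.2],[[0,0,-30],0,0.2],[[0,0,-30],0,0.2],[[0,0,-30],0,0.2]]'  >/dev/null
python3 -m inch '[[[0,0,0],-2.8,0.2],[[0,0,0],-2.8,0.2],[[0,0,0],-2.8,0.2],[[0,0,0],-2.8,0.2],[[0,0,0],-2.9,0.2]]' >/dev/null
python3 to.py 644.2 -240 110 0.8
python3 held.py 10
```

```text
t 24.45 p [433.4  -2.7   3.4] a -13.25 gap 1.001 grip 0.0 F [-0.6 -0.6  0.3]
turn 0.05 shift [ 1.   0.  -0.1]
eef_pos: [0.4337, -0.0028, 0.0046]
wrist_force: [-0.7, -0.6, 6.7]
finger_gap: 0.677
grasp_force: 62.1
t 25.95 p [433.   -2.6 124.2] a 0.97 gap 0.672 grip 64.5 F [ 0.6 -0.3 -2.1]
turn 0.17 shift [207.8 240.3  14.2]
top 175 ztop 132.8 [492.6 -12.9] [12.8 44.5] 75.12
side 2276 ztop 131.2 [432.8  -5.2] [ 67.1 120.1] 0.87
```

```bash
python3 -m inch '[[[20,24,0],0.1,0.2],[[21,24,0],0,0.2],[[21,24,0],0,0.2],[[21,24,0],0,0.2],[[21,24,0],0,0.2]]' >/dev/null
python3 -m inch '[[[21,24,0],0,0.2],[[21,24,0],0,0.2],[[21,24,0],0,0.2],[[21,24,5],0,0.2],[[20,24.5,9],0,0.2]]' >/dev/null
python3 -m inch '[[[0,0,0],0,0.2],[[0,0,0],0,0.2],[[0,0,0],0,0.2],[[0,0,0],0,0.2],[[0,0,0],0,0.2]]' >/dev/null
python3 to.py 644 -240 80 0.8
python3 held.py 10
```

```text
t 27.55 p [ 644.2 -239.6  110.1] a 0.79 gap 0.671 grip 64.5 F [ 0.5  0.5 -1.3]
turn -0.01 shift [-0.2  0.4 30.1]
top 365 ztop 118.5 [ 655.5 -214.9] [ 30.2 108.3] -12.21
side 3533 ztop 117.4 [ 644.3 -243. ] [ 74.5 120.5] 0.53
```

```bash
python3 -m inch '[[[-0.4,0.4,9],0,0.2],[[0,0,9],0,0.2],[[0,0,8],0,0.2],[[0,0,5],0,0.2],[[0,0,5],0,0.2]]' | grep -E "pos|wrist"
python3 -m inch '[[[0,0,5],0,0.2],[[0,0,5],0,0.2],[[0,0,4],0,0.2],[[0,0,4],0,0.2],[[0,0,0],0,0.2]]' | grep -E "pos|wrist"
python3 -m inch '[[[0,0,4],0,0.2],[[0,0,4],0,0.2],[[0,0,3],0,0.2],[[0,0,2],0,0.2],[[0,0,0],0,0.2]]' | grep -E "pos|wrist"
```

```text
eef_pos: [0.644, -0.2408, 0.0726]
wrist_force: [0.1, -0.4, -1.3]
eef_pos: [0.6439, -0.2407, 0.055]
wrist_force: [-0.6, -0.3, -1.1]
eef_pos: [0.644, -0.2408, 0.0422]
wrist_force: [0.2, 0.8, -1.8]
```

```bash
python3 -m inch '[[[0,0,0.7],0,0.2],[[0,0,0.7],0,0.2],[[0,0,0],0,0.2],[[0,0,0],0,0.2],[[0,0,0],0,0.2]]' | grep -E "pos|wrist"
```

```text
eef_pos: [0.6443, -0.2409, 0.0413]
wrist_force: [0.7, 0.2, -0.3]
```

```bash
python3 -m inch '[[[0,0,0],0,-0.6],[[0,0,0],0,-0.6],[[0,0,0],0,-0.6],[[0,0,0],0,-0.6],[[0,0,0],0,-0.6]]' | grep -E "pos|wrist|gap"
python3 -m inch '[[[0,0,-20],0,-1],[[0,0,-30],0,-1],[[0,0,-30],0,-1],[[0,0,-20],0,-1],[[0,0,0],0,-1]]' | grep -E "pos|wrist"
python3 -m inch '[[[0,0,0],4.5,-1],[[0,0,0],4.5,-1],[[0,0,0],4.5,-1],[[0,0,0],4.5,-1],[[0,0,0],4.5,-1]]' >/dev/null
python3 to.py 651.5 223 110 -21.7
```

```text
eef_pos: [0.6443, -0.2409, 0.0413]
wrist_force: [-0.0, -0.0, 0.4]
finger_gap: 0.798
eef_pos: [0.6465, -0.2421, 0.1451]
wrist_force: [0.2, 0.4, -0.1]
t 31.15 p [ 643.3 -240.4  139.3] a -21.93 gap 1.001 grip 0.0 F [-0.1 -0.4 -0.2]
turn -0.23 shift [-163.7 -433.6   29.3]
```

```bash
python3 -m inch '[[[-11,-29,0],-0.2,-1],[[-11,-29,0],0,-1],[[-11,-29,0],0,-1],[[-11,-29,0],0,-1],[[-11,-29,0],0,-1]]' >/dev/null
python3 -m inch '[[[-11,-29,0],0,-1],[[-11,-29,0],0,-1],[[-11,-29,0],0,-1],[[-11,-29,0],0,-1],[[-11,-29,0],0,-1]]' >/dev/null
python3 -m inch '[[[-11,-29,0],0,-1],[[-11,-29,0],0,-1],[[-11,-29,0],0,-1],[[-11,-29,0],0,-1],[[-10,-28,0],0,-1]]' >/dev/null
python3 -m inch '[[[0,0,0],0,-1],[[0,0,0],0,-1],[[0,0,0],0,-1],[[0,0,0],0,-1],[[0,0,0],0,-1]]' >/dev/null
python3 to.py 651.5 223 18 -21.7
python3 - <<'E'
from h import *
from bench import cams
c=cams.read_camera('top'); d=cams.read_camera('side')
W=world(d)*1000
s=(abs(W[...,0]-643.6)<70)&(abs(W[...,1]+240)<45)&(W[...,2]>44)&(W[...,2]<52)&(d["img"].max(-1)>85)
print(s.sum(),np.median(W[...,2][s]),rect(W[s][:,:2]/1000))
cv2.imwrite('pics/s7.png',np.hstack([cv2.resize(d["img"][310:450,330:530],(571,400)),cv2.resize(d["img"][90:190,300:410],(440,400))])[:,:800])
E
```

```text
t 33.15 p [651.3 221.7 141.1] a -21.64 gap 1.001 grip 0.0 F [ 0.5 -0.2  0.3]
turn 0.06 shift [ -0.3  -1.2 123.1]
5286 48.107429620111716 (array([ 644.2, -241.3]), array([ 61.6, 120.7]), 0.66)
```

View pics/s7.png

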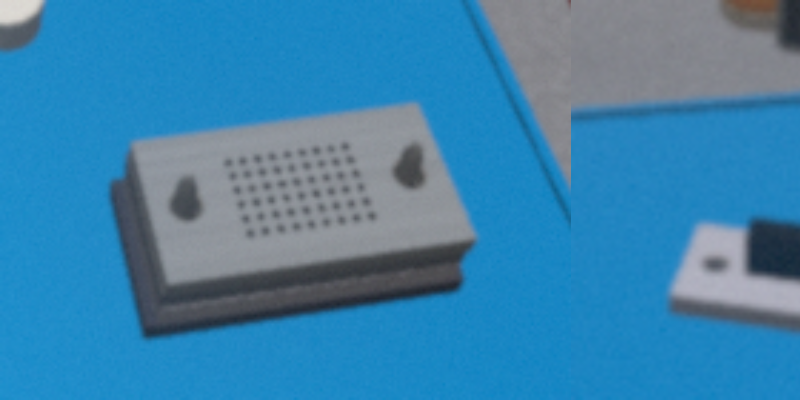

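The stencil is seated with its top at about 49 mm and both pins showing. Now gripping the cover by its handle.

```bash
python3 -m inch '[[[0,-1,18],0,-1],[[0,0,18],0,-1],[[0,0,18],0,-1],[[0,0,18],0,-1],[[0,0,18],0,-1]]' >/dev/null
python3 -m inch '[[[0,0,12],0,-1],[[0,0,10],0,-1],[[0,0,8],0,-1],[[0,0,2],0,-1],[[0,0,0],0,-1]]' >/dev/null
python3 to.py 651.5 223 18 -21.7
python3 -m inch '[[[0,0,0],0,0.95],[[0,0,0],0,0.95],[[0,0,0],0,0.95],[[0,0,0],0,0.95],[[0,0,0],0,0.95]]' 60 | grep -E "pos|wrist|gap|grasp"
python3 -m inch '[[[0,0,0],0,0.95],[[0,0,0],0,0.95],[[0,0,0],0,0.95],[[0,0,0],0,0.95],[[0,0,0],0,0.95]]' 60 | grep -E "pos|wrist|gap|grasp"
```

```text
t 34.25 p [651.7 223.9  19.2] a -21.55 gap 0.999 grip 0.0 F [ 0.  -0.1  0.1]
turn 0.15 shift [0.2 0.9 1.2]
eef_pos: [0.6518, 0.224, 0.0197]
wrist_force: [-3.6, -1.7, 14.6]
finger_gap: 0.148
grasp_force: 51.9
eef_pos: [0.6519, 0.224, 0.0197]
wrist_force: [-0.9, 0.3, 4.1]
finger_gap: 0.143
grasp_force: 62.1
```

```bash
python3 -m inch '[[[0,0,-10],0,0.95],[[0,0,-20],0,0.95],[[0,0,-30],0,0.95],[[0,0,-30],0,0.95],[[0,0,-30],0,0.95]]'  >/dev/null
python3 -m inch '[[[0,0,0],-4.5,0.95],[[0,0,0],-4.5,0.95],[[0,0,0],-4.5,0.95],[[0,0,0],-4.5,0.95],[[0,0,0],-4.4,0.95]]' >/dev/null
python3 to.py 644.1 -240.2 140 0.8
python3 held.py 10
```

```text
t 36.25 p [650.5 223.8 138.4] a 1.03 gap 0.145 grip 61.4 F [ 0.2  0.2 -1.4]
turn 0.23 shift [-12.9 463.8  -1.6]
top 1775 ztop 131.9 [651.2 222.9] [ 61.9 121.6] 0.85
side 1054 ztop 130.1 [649.7 223.2] [ 65. 121.] 0.84
```

```bash
python3 -m inch '[[[0,20,0],0.2,0.95],[[-1,30,0],0,0.95],[[-1,30,0],0,0.95],[[-1,30,0],0,0.95],[[-1,30,0],0,0.95]]' >/dev/null
python3 -m inch '[[[-1,30,0],0,0.95],[[-1,30,0],0,0.95],[[-1,30,0],0,0.95],[[-1,30,0],0,0.95],[[-1,30,0],0,0.95]]' >/dev/null
python3 -m inch '[[[-1,30,0],0,0.95],[[-1,30,0],0,0.95],[[-1,30,0],0,0.95],[[-1,30,0],0,0.95],[[0,24,0],0,0.95]]' >/dev/null
python3 -m inch '[[[0,0,0],0,0.95],[[0,0,0],0,0.95],[[0,0,0],0,0.95],[[0,0,0],0,0.95],[[0,0,0],0,0.95]]' >/dev/null
python3 to.py 644.1 -240.2 95 0.8
python3 held.py 10
```

```text
t 38.35 p [ 643.5 -209.1  139.2] a 0.72 gap 0.146 grip 61.4 F [-0.7  0.1 -2.9]
turn -0.08 shift [ 0.1 31.1 44.2]
top 181 ztop 132.7 [ 695.  -186.4] [19.3 26.3] -25.12
side 3649 ztop 131.6 [ 643.2 -209.9] [ 61.7 121. ] 0.75
```

```bash
python3 -m inch '[[[0.3,15,5],0,0.95],[[0.3,16,10],0,0.95],[[0,0,10],0,0.95],[[0,0,10],0,0.95],[[0,0,8],0,0.95]]' >/dev/null
python3 -m inch '[[[0,0,0],0,0.95],[[0,0,0],0,0.95],[[0,0,0],0,0.95],[[0,0,0],0,0.95],[[0,0,0],0,0.95]]' >/dev/null
python3 to.py 644.1 -240.2 66.5 0.8
python3 held.py 10
```

```text
t 39.45 p [ 644.9 -241.2   96.9] a 0.67 gap 0.143 grip 61.4 F [ 0.5  0.2 -2.1]
turn -0.13 shift [-0.8 -1.  30.4]
top 287 ztop 90.6 [ 671.7 -227.7] [32.3 67.3] 0.96
side 3495 ztop 89.2 [ 644.3 -241.8] [ 61.4 121.2] 0.81
```

```bash
python3 -m inch '[[[-0.5,-0.8,4],0,0.95],[[0,0,5],0,0.95],[[0,0,4],0,0.95],[[0,0,4],0,0.95],[[0,0,0],0,0.95]]' | grep -E "pos|wrist"
python3 -m inch '[[[0,0,4],0,0.95],[[0,0,3],0,0.95],[[0,0,3],0,0.95],[[0,0,2],0,0.95],[[0,0,0],0,0.95]]' | grep -E "pos|wrist"
```

```text
eef_pos: [0.6434, -0.2401, 0.0781]
wrist_force: [-0.4, 0.5, -2.5]
eef_pos: [0.6438, -0.2403, 0.0668]
wrist_force: [0.4, 0.3, -1.4]
```

```bash
python3 -m inch '[[[0,0,0.6],0,0.95],[[0,0,0.5],0,0.95],[[0,0,0],0,0.95],[[0,0,0],0,0.95],[[0,0,0],0,0.95]]' | grep -E "pos|wrist"
python3 -m inch '[[[0,0,0],0,0],[[0,0,0],0,0],[[0,0,0],0,-0.5],[[0,0,0],0,-0.5],[[0,0,0],0,-0.5]]' | grep -E "pos|wrist|gap"
python3 -m inch '[[[0,0,-15],0,-0.5],[[0,0,-30],0,-1],[[0,0,-30],0,-1],[[0,0,-30],0,-1],[[0,0,0],0,-1]]' | grep -E "pos|wrist"
python3 -m inch '[[[0,-40,0],0,-1],[[0,-40,0],0,-1],[[0,-40,0],0,-1],[[0,-40,0],0,-1],[[0,-40,0],0,-1]]' >/dev/null
python3 -m inch '[[[0,-10,0],0,-1],[[0,0,0],0,-1],[[0,0,0],0,-1],[[0,0,0],0,-1],[[0,0,0],0,-1]]' >/dev/null
python3 - <<'E'
from h import *
from bench import cams
c=cams.read_camera('top'); d=cams.read_camera('side')
W=world(d)*1000
s=(abs(W[...,0]-643.6)<70)&(abs(W[...,1]+240)<45)&(W[...,2]>53)&(W[...,2]<62)&(d["img"].max(-1)>110)
print(s.sum(),np.median(W[...,2][s]),rect(W[s][:,:2]/1000))
A=W[s]; print(np.linalg.lstsq(np.c_[A[:,:2]-[643.6,-240],np.ones(len(A))],A[:,2],rcond=None)[0])
cv2.imwrite('pics/s8.png',np.hstack([cv2.resize(d["img"][290:450,330:530],(500,400)),cv2.resize(c["img"][115:235,430:520],(300,400))])[:,:800])
E
```

```text
eef_pos: [0.644, -0.2404, 0.0662]
wrist_force: [-0.3, 0.0, -2.4]
eef_pos: [0.6441, -0.2404, 0.0662]
wrist_force: [0.0, 0.1, -0.1]
finger_gap: 0.75
eef_pos: [0.6473, -0.2421, 0.1779]
wrist_force: [0.4, -0.3, 0.9]
4245 58.14509004937596 (array([ 643.5, -240.9]), array([ 61.6, 120.8]), 0.73)
[7.25116370e-05 9.66683478e-04 5.81143445e+01]
```

View pics/s8.png

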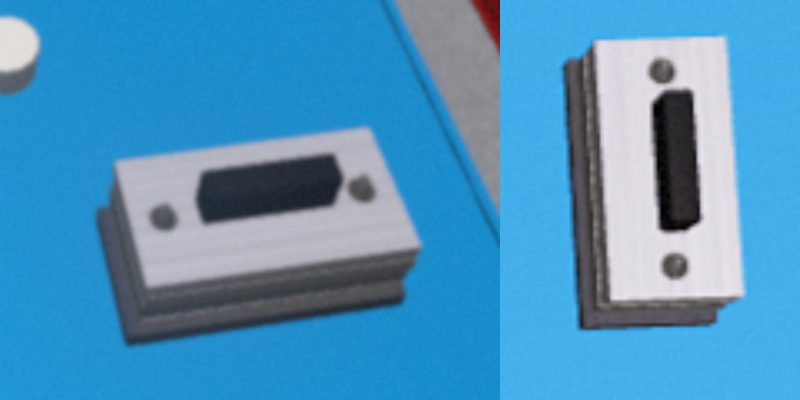

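The full stack is seated and level. The cover's top is at about 59 mm, both pin tips show in its holes, and the gripper is clear.

```bash
python3 -c "
from bench import ticket
print(ticket.close_job())"
```

```text
the job is handed in; nothing more can be done
None
```

The carrier, spacer, stencil and handle-up clamp cover are stacked flat on the jig pins in that order, let go, with the phone left alone, and the job was handed in at about 42 s of the 125 s allowed.

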